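# Clamp a gear on a bayonet fixture

### The arm

A 7-joint arm with a two-finger parallel gripper is mounted at the origin on the work surface. World frame = base frame: x ahead of the robot, y to its left, z up, the work surface at z = 0. Lengths are in mm, angles in rad, forces in N, time in s.
With the tool pointing down it reaches from about 400 to 875 mm from the base axis. Payload 4.4 kg.
Tool frame: the origin (TCP) lies on the centre line of the jaws, within the pads' length; the fingertips stand 25 mm ahead of it and the grasp point (between the pads) lies 6 mm ahead of it (ctrl.finger_overhang is the distance from the TCP to the fingertips, in mm); z points along the fingers, y is the line along which they close (so a half turn about z gives the same grasp; the last joint's range is limited). The gripper opens to 85 mm and grips with 20 to 120 N. Pads are 22 mm wide; open, the fingers measure 114 mm over their backs; the gripper's body (76 mm by 85 mm) begins 54 mm behind the grasp point. The pads swing forward as they close: fully open they stand 13 mm farther back than shut.
Start: joints at [-1.169, 0.628, 0.038, 1.517, -0.027, 0.996, -0.02], TCP at [293.081, 580.19, 256.313] pointing down, gripper open.
Joint ranges: [-3.06, 3.06], [-0.37, 2.12], [-1.25, 1.32], [0.18, 2.47], [-1.1, 4.24], [0.23, 1.98], [-2.94, 2.94]. Speed limits (rad/s): [2.57, 2.57, 3.14, 3.14, 3.14, 3.14, 3.14].

### API

Orientations are given as [roll, pitch, yaw] about the fixed x, y, z axes, in that order (R = Rz(yaw) Ry(pitch) Rx(roll)).
In Python, from cell import ctrl gives the robot as it stands. The module is installed in compiled form; this text tells all that it offers.
- The arm moves only by the tool play_rows, never from a script. Its argument "targets" is a list of rows, each a list of 5 numbers: the closure, from 0 (fully open) to 1 (shut), then the shift along the tool's x, y, z in cm, then the turn about the tool's z in degrees. In form: [[gripper, dx, dy, dz, spin], ...]. A call has 1 to 10 rows; each row is the pose to reach, as a shift and turn from the pose commanded when the call began, along the tool's axes at that moment; what a row does not reach only later rows make up. A row lasts 1/10 s, in which the tool goes at most 50 mm and 8.59 degrees, less where a joint would pass 70% of its speed; a pose out of reach is approached as far as the arm can. A call with a gripper value outside its range is refused whole. The fingers move at their own pace and stop on an object; the grip force is fixed at half the most. Time passes only in rows, so rows that repeat a pose let the fingers close. It gives the time, the measured TCP pose, the force, the opening and the grip force at its end, in the units of the state.
- ctrl.read_state(): the state, without advancing time (a new reading comes with each control period).
- ctrl.get_image(name): name is "side" or "top"; returns (picture, depth): 384x512x3 uint8, red, green, blue; 384x512 float32, mm along the optical axis (not along the pixel's ray), 0 where there is no reading.
- ctrl.calibration(name): a dict with "vfov" (degrees; the focal length in pixels is half the picture's height over the tangent of half this angle, whatever the lens; pixels are square), "cx", "cy" (the principal point, pixels), "extrinsics" (4x4, takes a point from camera to world coordinates). Camera axes: x right, y down, z forward; pixel columns grow to the right and rows downward; lengths in mm; the calibration is good to about 2 mm. A picture is of the moment at which its call begins. calibration takes no time and is no camera call.
- ctrl.finish_job(): hands the job in; it is judged then, once.
Trained networks look in the newest picture that a camera, given by its name, has taken for a name from the list of things; names that differ only in an ending like _2 or _b are one class to them, and where a whole thing is asked for, a point or a joint stands for the part that bears it (a point fixed in the world has none). Each returns a list of dicts, best first, with "confidence" (0 to 1); they miss things now and then, are a little off and sometimes report something else, mostly with a low value. They report only what shows in the picture. A call takes as long as a camera call. They do not tell look-alikes from the thing itself.
- ctrl.search_frame(camera, name): "bbox" ([left, top, right, bottom] in pixels, round what is visible of it).
- ctrl.trace(camera, name): "pixels" (384x512 bool, what is visible of it) and "bbox" ([left, top, right, bottom] in pixels, round what is visible of it).
The state is a dict: "clock": time; "qpos": joint angles; "qd": joint speeds; "tau": joint torques, N m; "eef_pos": TCP position; "tool_rot": TCP orientation; "force": force on the tool from outside, world axes, zero at the start; "torque": the same for the moment, N m; "width": finger opening in mm; "gripper_force": force on a finger pad.
Only numpy, scipy, OpenCV 4.12 (cv2) and the standard library are available. Lean on these libraries where they do the work, as an engineer would, in place of code of your own. Each camera call takes 0.05 s, during which the arm holds its last target. There are 200 camera calls.

### The job

Load the clamping post on the blue fixture: first lay the steel gear flat on the sprung seat, then the brass spacer on the gear, then the red cap. Feel for the cap's slots to drop over the post's three lugs, press it down against the spring and turn it a sixth of a turn until the lugs sit in its recesses, and let go, so that it holds the stack clamped. Work gently, never ramming the fixture or dropping parts on it, and leave the wax block, the turned adaptor and the wrench where they are.

Things in the scene. Friction and masses are not known exactly. Their poses are not given: they have to be found in the camera images.
- fixture: Fixture bolted to the bench, never moves: blue round base 110 mm across, 30 mm high (68 mm across above 16 mm), a dark round sprung seat 44 mm across on it (top 50 mm above the bench when free), and an upright post through its middle, 92 mm high over the bench. Origin: centre of the base's underside, on the bench; z is up the post's axis.
- seat_top (a point): Point on the post's axis level with the free seat's top, 50 mm above the bench; it does not move with the seat.
- post_top (a point): Point on the post's axis at its top, 92 mm above the bench. The post is 30 mm thick up to 73 mm above the bench (2 mm chamfer), then a 14 mm thick neck up to 86 mm, then three flat radial brass lugs from 86 to 92 mm, 120 degrees apart, each 6 mm wide and reaching 15 mm from the axis, their top outer edges chamfered by 2 mm.
- lug_level (a point): Point on the post's axis level with the lugs' underside, 86 mm above the bench. The angle of the three lugs is NOT reported: the post is set stiffly (it does not turn in use) at any angle: one lug points anywhere within 1.05 rad either side of the fixture's x axis. See the lugs from above or find them by feel. This point does not turn with them.
- seat (a joint): How far the sprung seat is pressed down: 0 free (m), 0.010 at its hard stop. The spring pushes up with 11 N at 0 plus 1 N per mm; the stack's own weight of about 4 N does not move it. It reads about 0.003 when the cap is locked, 0 when the cap only lies on the spacer.
- gear: Steel gear, 60 mm over the teeth (58 mm where the fingers bear), 14 mm thick, bore 31.4 mm, about 0.2 kg, lying flat. Origin: centre of its underside; z is its axis. Goes on first. Same on both faces.
- spacer: Plain brass ring, 50 mm outside, bore 31.4 mm, 12 mm thick, about 0.1 kg, lying flat. Origin: centre of its underside; z is its axis. Goes on second.
- cap: Red knurled bayonet cap, 48 mm outside, 16 mm high, about 0.12 kg, lying right way up. Origin: centre of its underside; z is its axis. The lower 8 mm is a plain skirt of 32.4 mm bore that fits over post and lugs. The upper 8 mm is a plate with an 18 mm hole and three radial through-slots 8.8 mm wide at 0, 120 and 240 degrees from its x axis (white marks on the rim).
- cap_top (a point): Centre of the cap's top face. Between the slots (60, 180, 300 degrees) lie three dark recesses in it, 10 mm wide, 3 mm deep. Slots pass over the lugs within about 5 degrees. With the cap lying on the stack this face is 6 mm above the lugs' underside: press down over 6 mm (the seat stops at 10), turn 60 degrees either way, let it rise: lugs sit in the recesses, seat stays 3 mm down.
- wax_block: Green machinable block 85 x 32 x 32 mm, bystander. Origin: centre of its underside.
- adaptor: Stepped aluminium turned part, 36 mm across, 60 mm tall, standing, bystander. Origin: centre of its underside.
- wrench: Steel open-ended wrench, 170 mm long, lying flat along its x axis, bystander.
Things that resemble listed ones, but are neither listed nor needed, are in the scene too. Of the things that look like the cap, the middle-sized one is meant. Of the things that look like the gear, the smaller one is meant.

How it is judged:
By the outcome, as a careful person would: the job done as asked, in the order asked, and still so for the second after the job is handed in, with the robot touching nothing.
It also fails if it takes over 72 s, if anything falls off the work surface, if the arm or the gripper's body presses on something with over 40 N, if the wrist force passes 120 N, or if a joint passes its speed limit or range.

## Working session

There is one attempt and no reset: what is moved stays moved. The work goes in short steps, Python scripts to look and compute and a tool call to move; the robot and the scene stay as the last step left them, time stands still between calls to the robot, and variables do not carry over. Pictures are saved under pics/ and viewed, at most 12 in all, crops included, and the job is handed in when it is done.

Besides the shell and the picture viewer there is one more tool, called after "Request:" by a JSON object that holds its "fn" and its "kwargs". play_rows: Moves the arm, as the interface text tells. Its arguments: {"type":"object","properties":{"targets":{"type":"array"}},"required":["targets"]}

```bash
mkdir -p pics; cat > h.py <<'E'
import numpy as np, cv2
from cell import ctrl
def cam(n):
    c=ctrl.calibration(n); f=192/np.tan(np.radians(c["vfov"])/2); return f,c["cx"],c["cy"],np.array(c["extrinsics"])
def grab(n,save=None):
    p,d=ctrl.get_image(n)
    if save: cv2.imwrite("pics/"+save,cv2.cvtColor(p,cv2.COLOR_RGB2BGR))
    return p,d
def cloud(n,d):
    f,cx,cy,T=cam(n); v,u=np.mgrid[0:384,0:512]
    P=np.stack([(u-cx)/f*d,(v-cy)/f*d,d,np.ones_like(d)],-1)@T.T
    P=P[...,:3]; P[d<=0]=np.nan; return P
def ray(n,u,v,z):
    f,cx,cy,T=cam(n); r=T[:3,:3]@np.array([(u-cx)/f,(v-cy)/f,1]); o=T[:3,3]; return o+r*(z-o[2])/r[2]
E
python3 - <<'E'
from h import *
for n in("top","side"):
    p,d=grab(n,n+"0.png"); print(n,cam(n)); np.save(n+"0.npy",d)
    for k in("fixture","gear","spacer","cap"):
        print(k,[(np.round(r["bbox"]).tolist(),round(r["confidence"],2)) for r in ctrl.search_frame(n,k)])
print(ctrl.read_state())
a=cv2.imread("pics/top0.png");b=cv2.imread("pics/side0.png")
E
```

```text
top (np.float64(378.170144606781), 253.0196379577559, 191.04920697507856, array([[ 8.09720821e-02, -9.72805390e-01,  2.17009666e-01,
         3.42557693e+02],
       [-9.96716334e-01, -7.90882513e-02,  1.73665979e-02,
        -5.30470974e+01],
       [ 2.68594987e-04, -2.17703289e-01, -9.76014962e-01,
         1.05373462e+03],
       [ 0.00000000e+00,  0.00000000e+00,  0.00000000e+00,
         1.00000000e+00]]))
fixture [([199.0, 211.0, 244.0, 254.0], 0.9)]
gear [([209.0, 145.0, 235.0, 162.0], 0.83), ([244.0, 162.0, 274.0, 194.0], 0.76), ([197.0, 214.0, 240.0, 253.0], 0.61)]
spacer [([326.0, 225.0, 342.0, 246.0], 0.56)]
cap [([128.0, 229.0, 155.0, 249.0], 0.63), ([107.0, 224.0, 125.0, 234.0], 0.46)]
side (np.float64(373.43401192432964), 258.70620504173536, 188.03636163265782, array([[ 8.34637352e-01, -3.07351725e-01,  4.57072651e-01,
         9.15784911e+01],
       [-5.50216667e-01, -4.27065644e-01,  7.17548991e-01,
        -7.91424460e+02],
       [-2.53398941e-02, -8.50382180e-01, -5.25554980e-01,
         6.15361467e+02],
       [ 0.00000000e+00,  0.00000000e+00,  0.00000000e+00,
[... 344 characters left out ...]
, 187.0], 0.74)]
{'clock': 0.5, 'qpos': array([-1.16877233,  0.62843839,  0.03847761,  1.5174682 , -0.02700602,
        0.99628027, -0.01999012]), 'qd': array([-0.00016562, -0.00209347,  0.00040667, -0.00025423, -0.00046442,
        0.00012174, -0.00055571]), 'tau': array([-7.96435452e-04, -5.62799263e+01,  1.22440975e+00, -1.93605298e+01,
        1.09200351e-02,  2.65732742e-03,  2.27865326e-05]), 'eef_pos': array([293.07073774, 580.15840565, 256.26623716]), 'tool_rot': array([-3.14151515e+00, -5.02330325e-05,  2.67376683e+00]), 'force': array([-0.01028838,  0.81300917,  0.015981  ]), 'torque': array([ 0.00696981,  0.01878052, -0.03892117]), 'gripper_force': 0.0, 'width': 85.13304171483792}
```

View pics/top0.png

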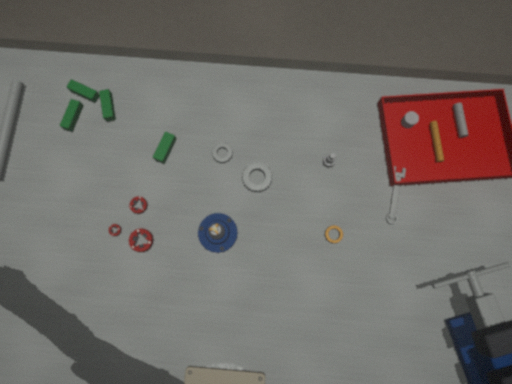

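View pics/side0.png

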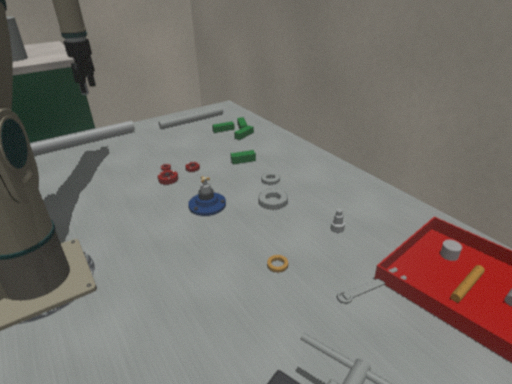

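```bash
python3 - <<'E'
from h import *
a=cv2.imread("pics/top0.png")
c1=cv2.resize(a[190:260,95:255],None,fx=5,fy=5,interpolation=cv2.INTER_CUBIC)
c2=cv2.resize(a[214:250,195:240],None,fx=5,fy=5,interpolation=cv2.INTER_CUBIC)
b=cv2.imread("pics/side0.png")
c3=cv2.resize(b[155:220,150:295],None,fx=5.5,fy=3.7,interpolation=cv2.INTER_CUBIC)
w=800;out=np.zeros((600,800,3),np.uint8);out[:350,:800]=c1
c3=cv2.resize(c3,(557,250));out[350:600,:557]=c3
c4=cv2.resize(a[218:246,204:232],(243,243),interpolation=cv2.INTER_CUBIC);out[350:593,557:800]=c4
cv2.imwrite("pics/crop0.png",out)
for n,pts in(("top",dict(gear=(222,153),big=(257,178),cap=(139,205),capS=(115,230),capL=(141,240),spacer=(334,234),fix=(217,232))),("side",dict(gear=(270,178),big=(272,199),cap=(192,167),spacer=(278,263),fix=(207,200)))):
    P=cloud(n,np.load(n+"0.npy"))
    ok=np.isfinite(P[...,2]); print(n,"table z",np.nanmedian(P[200:260,260:300,2] if n=="top" else P[300:340,150:250,2]))
    for k,(u,v) in pts.items():
        r=25; s=(slice(v-r,v+r),slice(u-r,u+r)); m=np.zeros((384,512),np.uint8); m[s]=(P[s][...,2]>5)
        nl,L,st,ce=cv2.connectedComponentsWithStats(m)
        i=1+np.argmin([np.hypot(*(ce[j]-(u,v))) for j in range(1,nl)])
        Q=P[L==i]; zt=np.percentile(Q[:,2],90); T=Q[np.abs(Q[:,2]-zt)<4]
        (c,rad)=cv2.minEnclosingCircle(T[:,:2].astype(np.float32))
        print(k,st[i].tolist(),"ztop",round(zt,1),"zmax",round(Q[:,2].max(),1),"circ",np.round(c,1),round(rad,1),"mean",T[:,:2].mean(0).round(1),len(T))
E
```

```text
top table z -1.2314861789741371
gear [212, 143, 21, 20, 254] ztop 14.5 zmax 19.2 circ [681.1  63.7] 30.5 mean [680.6  63.7] 201
big [242, 162, 31, 31, 552] ztop 20.8 zmax 23.8 circ [616.9 -43.2] 43.8 mean [616.5 -42.6] 421
cap [130, 197, 18, 17, 199] ztop 16.5 zmax 20.5 circ [508.2 283.7] 24.6 mean [508.8 282.5] 128
capS [109, 224, 12, 13, 92] ztop 11.4 zmax 14.5 circ [433.9 338.9] 16.8 mean [433.7 338.6] 76
capL [129, 229, 25, 24, 374] ztop 21.8 zmax 25.5 circ [411.6 260.1] 32.9 mean [410.5 260. ] 243
spacer [325, 226, 19, 18, 159] ztop 13.3 zmax 16.6 circ [ 471.2 -267.1] 24.8 mean [ 472.2 -268.5] 118
fix [198, 212, 40, 41, 1236] ztop 51.3 zmax 95.2 circ [449.6  53.3] 21.8 mean [448.1  51.5] 82
side table z 0.7288860522297682
gear [261, 173, 19, 11, 161] ztop 15.0 zmax 17.1 circ [682.1  64.8] 30.9 mean [680.3  63.7] 115
big [258, 189, 30, 21, 455] ztop 21.3 zmax 23.8 circ [617.  -40.9] 45.1 mean [614.7 -43.4] 297
cap [185, 162, 15, 10, 106] ztop 17.3 zmax 18.9 circ [509.2 284.8] 25.8 mean [508.5 284.9] 59
spacer [267, 255, 21, 18, 219] ztop 13.2 zmax 15.4 circ [ 471.6 -265.7] 25.3 mean [ 470.4 -266.1] 170
fix [188, 177, 38, 39, 858] ztop 70.5 zmax 94.3 circ [449.3  53.8] 15.1 mean [446.5  49.3] 46
```

View pics/crop0.png

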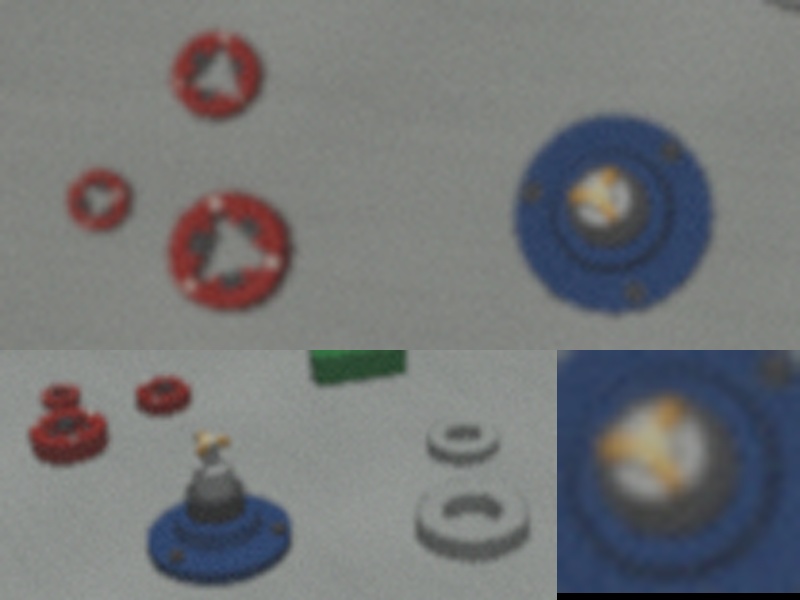

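Top view: cap look-alikes at (115,230) r17, (139,205) r24.6, (141,240) r33, so I choose (139,205). Gears are at (222,153) r30.5 and (257,178) r44, so I choose (222,153). The spacer is at (334,234) and the fixture at (217,232), with three brass lugs visible. The crop confirms these choices. Next I measure the angles and set off.

```bash
cat >> h.py <<'E'
def proj(n,X):
    f,cx,cy,T=cam(n); c=(np.asarray(X)-T[:3,3])@T[:3,:3]; return cx+f*c[...,0]/c[...,2], cy+f*c[...,1]/c[...,2]
def phase(n,img,c,z,r0,r1):
    th=np.radians(np.arange(0,360,2)); r=np.arange(r0,r1+.1,1.); R,TH=np.meshgrid(r,th)
    X=np.stack([c[0]+R*np.cos(TH),c[1]+R*np.sin(TH),np.full_like(R,z)],-1); u,v=proj(n,X)
    s=cv2.remap(img.astype(np.float32),u.astype(np.float32),v.astype(np.float32),cv2.INTER_CUBIC).mean(1)
    F=(s*np.exp(-3j*th)).mean(); return np.degrees(-np.angle(F))/-3*1.0, abs(F), s.std()
def cent(n,mask,z):
    v,u=np.nonzero(mask); return np.mean([ray(n,a,b,z) for a,b in zip(u,v)],0)[:2]
E
python3 - <<'E'
from h import *
print(ctrl.finger_overhang)
for n in("top","side"):
    p=cv2.cvtColor(cv2.imread(f"pics/{n}0.png"),cv2.COLOR_BGR2RGB).astype(int); P=cloud(n,np.load(n+"0.npy"))
    R,G,B=p[...,0],p[...,1],p[...,2]
    near=np.hypot(P[...,0]-449,P[...,1]-53)<70
    flat=near&(np.abs(P[...,2]-16)<4)&(B>R+15); (c,r)=cv2.minEnclosingCircle(P[flat][:,:2].astype(np.float32)); print(n,"flange",c,r)
    m=near&(P[...,2]>70)&(R-B>35); print("lug cent",m.sum(),cent(n,m,90))
    capm=(np.hypot(P[...,0]-508.5,P[...,1]-284)<40)&(R>G+35); hull=cv2.fillConvexPoly(np.zeros((384,512),np.uint8),cv2.convexHull(np.argwhere(capm)[:,::-1].astype(np.int32)),1)
    print("cap hull cent@8",cent(n,hull,8 if n=="side" else 12))
    for c in((449,53),(450,52),(448,54)): print("lug phase",c,phase(n,R-B,c,92,6,14))
    for c in((508.5,284),(509.5,284),(508.5,285)): print("cap phase",c,phase(n,G,c,16,8,20))
E
```

```text
25.0
top flange (449.7923278808594, 53.5992546081543) 54.111785888671875
lug cent 35 [450.42496005  54.86037323]
cap hull cent@8 [509.93820933 283.97390131]
lug phase (449, 53) (np.float64(23.781560538879095), np.float64(11.302465915472116), np.float32(19.898106))
lug phase (450, 52) (np.float64(23.703483639002325), np.float64(10.804587689569757), np.float32(19.963717))
lug phase (448, 54) (np.float64(23.512774550043588), np.float64(9.605575723079172), np.float32(19.386705))
cap phase (508.5, 284) (np.float64(7.300849536078729), np.float64(5.569155110371475), np.float32(13.447417))
cap phase (509.5, 284) (np.float64(8.003723285905954), np.float64(5.448801938337194), np.float32(13.58524))
cap phase (508.5, 285) (np.float64(7.578009284480509), np.float64(4.888526729499964), np.float32(15.031862))
side flange (448.3130187988281, 53.302879333496094) 55.02113723754883
lug cent 12 [451.31470902  57.50128176]
cap hull cent@8 [513.02362296 293.30104421]
lug phase (449, 53) (np.float64(24.470895161939833), np.float64(7.53990988209751), np.float32(13.968881))
lug phase (450, 52) (np.float64(24.699889009701312), np.float64(5.6715661002752835), np.float32(14.160194))
lug phase (448, 54) (np.float64(23.86508579657138), np.float64(7.803072765780407), np.float32(14.047945))
cap phase (508.5, 284) (np.float64(20.886992858514756), np.float64(1.5384532541471234), np.float32(5.025507))
cap phase (509.5, 284) (np.float64(24.953914164046356), np.float64(1.499100718776755), np.float32(4.8756676))
cap phase (508.5, 285) (np.float64(17.533418633597595), np.float64(1.588362250998324), np.float32(5.07117))
```

Request:
{"fn": "play_rows", "kwargs": {"targets": [[0,-4.45,-2.2,0,8],[0,-8.9,-4.4,0,16],[0,-13.3,-6.6,0,24],[0,-17.8,-8.8,0,32],[0,-22.2,-11,0,40],[0,-26.7,-13.2,0,48],[0,-31.2,-15.4,0,56],[0,-35.6,-17.6,0,63.2],[0,-40,-19.8,0,63.2],[0,-44.5,-22,0,63.2]]}}

```text
clock: 1.5
eef_pos: [591.9, 181.9, 256.5]
tool_rot: [3.141, -0.0, 1.571]
force: [0.4, 0.3, -0.9]
width: 85.2
gripper_force: 0.0
```

Request:
{"fn": "play_rows", "kwargs": {"targets": [[0,-4,3,2,0],[0,-8,6,5,0],[0,-11.9,9,9,0],[0,-11.9,9,13.5,0],[0,-11.9,9,18,0],[0,-11.9,9,20.5,0],[0,-11.9,9,21.7,0],[0,-11.9,9,22.4,0],[0,-11.9,9,22.8,0],[0,-11.9,9,22.8,0]]}}

```text
clock: 2.5
eef_pos: [682.1, 64.7, 29.8]
tool_rot: [3.139, -0.0, 1.571]
force: [-1.5, 0.1, -1.0]
width: 85.4
gripper_force: 0.0
```

Request:
{"fn": "play_rows", "kwargs": {"targets": [[0.2,0,0,0,0],[0.4,0,0,0,0],[0.6,0,0,0,0],[0.6,0,0,0,0],[0.6,0,0,0,0],[0.6,0,0,0,0]]}}

```text
clock: 3.1
eef_pos: [682.4, 64.4, 31.1]
tool_rot: [3.138, -0.001, 1.571]
force: [-2.1, 0.7, 9.5]
width: 54.3
gripper_force: 61.0
```

Request:
{"fn": "play_rows", "kwargs": {"targets": [[0.6,0,0,-0.3,0],[0.6,0,0,-0.6,0],[0.6,0,0,-1.5,0],[0.6,0,0,-3,0],[0.6,0,0,-3,0]]}}

```text
clock: 3.6
eef_pos: [682.9, 64.2, 61.1]
tool_rot: [3.137, -0.0, 1.571]
force: [1.3, 0.5, -2.0]
width: 54.2
gripper_force: 63.5
```

```bash
python3 - <<'E'
from h import *
s=ctrl.read_state(); print(s["eef_pos"],s["force"],s["torque"],s["width"])
p,d=grab("top"); q,e=grab("side")
a=cv2.cvtColor(cv2.resize(p[115:195,190:270],(400,400),interpolation=2),4); b=cv2.cvtColor(cv2.resize(q[140:210,225:305],(400,350),interpolation=2),4)
o=np.zeros((400,800,3),np.uint8);o[:,:400]=a;o[:350,400:]=b;cv2.imwrite("pics/g1.png",o)
E
```

```text
[682.89598544  64.15147298  61.09146952] [ 1.30152014  0.50636133 -1.97478938] [ 0.00796165 -0.03347989 -0.0217702 ] 54.19511606757621
```

View pics/g1.png

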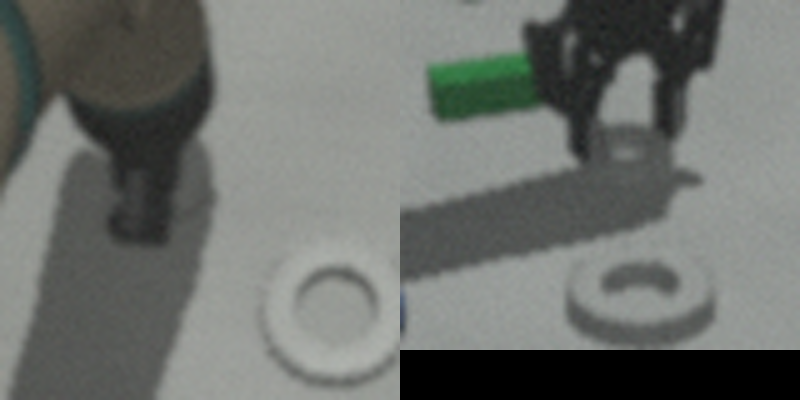

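Request:
{"fn": "play_rows", "kwargs": {"targets": [[0.6,0,0,-3,0],[0.6,0,0,-6,0],[0.6,0,-3,-9,0],[0.6,-0.3,-7,-9,0],[0.6,-0.5,-11,-9,0],[0.6,-0.7,-15,-9,0],[0.6,-0.9,-19,-9,0],[0.6,-1,-22,-9,0],[0.6,-1,-23.3,-9,0],[0.6,-1,-23.3,-9,0]]}}

```text
clock: 4.7
eef_pos: [445.5, 54.2, 148.3]
tool_rot: [-3.139, -0.0, 1.571]
force: [-0.1, 0.3, -1.1]
width: 54.2
gripper_force: 64.3
```

```bash
cat >> h.py <<'E'
def shot(name,u0,u1,v0,v1,n="side",w=800):
    p,d=grab(n); k=w/(u1-u0); cv2.imwrite("pics/"+name,cv2.cvtColor(cv2.resize(p[v0:v1,u0:u1],None,fx=k,fy=k,interpolation=2),4)); return p,cloud(n,d)
E
python3 - <<'E'
from h import *
s=ctrl.read_state(); print(s["eef_pos"],s["tool_rot"],s["force"])
p,P=shot("g2.png",155,275,130,220); np.savez("g2",p=p,P=P)
x,y,z=s["eef_pos"]
g=p.astype(int); near=np.hypot(P[...,0]-x,P[...,1]-y)<36
for lo in range(int(z)-45,int(z)-5,4):
    m=near&(P[...,2]>=lo)&(P[...,2]<lo+4); print(lo,m.sum(),P[m][:,:2].min(0).round(0) if m.any() else "",P[m][:,:2].max(0).round(0) if m.any() else "",g[m].mean().round() if m.any() else "")
E
```

```text
[445.52977737  54.23819226 148.30436879] [-3.13868856e+00 -2.37362580e-04  1.57086953e+00] [-0.05813799  0.26194256 -1.05960737]
103 0   
107 0   
111 0   
115 11 [418.  28.] [464.  71.] 110.0
119 36 [414.  25.] [466.  73.] 103.0
123 38 [416.  24.] [466.  73.] 88.0
127 71 [412.  25.] [471.  89.] 85.0
131 89 [414.  24.] [476.  86.] 83.0
135 12 [410.  42.] [477.  60.] 73.0
139 11 [411.  42.] [479.  61.] 63.0
```

View pics/g2.png

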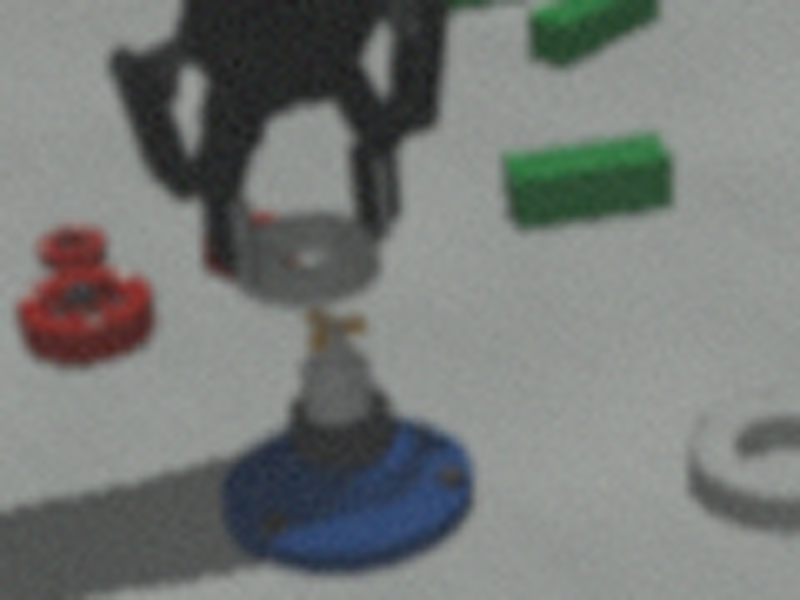

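The side crop shows the gear held level above the post, centred at about (307,258) in the crop with the lugs at (335,325). Now I check where the arm settles.

Request:
{"fn": "play_rows", "kwargs": {"targets": [[0.6,0,0,0,0],[0.6,0,0,0,0],[0.6,0,0,0,0]]}}

```text
clock: 5.05
eef_pos: [448.9, 54.2, 148.2]
tool_rot: [3.141, 0.0, 1.571]
force: [0.0, 0.3, -2.1]
width: 54.1
gripper_force: 64.3
```

Request:
{"fn": "play_rows", "kwargs": {"targets": [[0.6,-0.03,0.02,1,0],[0.6,-0.03,0.02,2,0],[0.6,-0.03,0.02,2.3,0],[0.6,-0.03,0.02,2.5,0],[0.6,-0.03,0.02,2.7,0],[0.6,-0.03,0.02,2.9,0],[0.6,-0.03,0.02,3.1,0],[0.6,-0.03,0.02,3.3,0]]}}

```text
clock: 5.85
eef_pos: [450.0, 53.7, 115.6]
tool_rot: [3.138, 0.0, 1.57]
force: [2.9, -0.4, -0.8]
width: 54.0
gripper_force: 64.5
```

Request:
{"fn": "play_rows", "kwargs": {"targets": [[0.6,0,0,0.4,0],[0.6,0,0,0.8,0],[0.6,0,0,1.0,0],[0.6,0,0,1.2,0],[0.6,0,0,1.4,0],[0.6,0,0,1.6,0],[0.6,0,0,1.6,0]]}}

```text
clock: 6.55
eef_pos: [449.8, 54.2, 99.2]
tool_rot: [3.138, -0.0, 1.571]
force: [6.5, -0.4, -1.7]
width: 53.8
gripper_force: 64.4
```

Request:
{"fn": "play_rows", "kwargs": {"targets": [[0.6,0,0.07,0.3,0],[0.6,0,0.07,0.6,0],[0.6,0,0.07,0.9,0],[0.6,0,0.07,1.2,0],[0.6,0,0.07,1.4,0],[0.6,0,0.07,1.6,0],[0.6,0,0.07,1.7,0],[0.6,0,0.07,1.7,0]]}}

```text
clock: 7.35
eef_pos: [450.1, 54.1, 82.1]
tool_rot: [3.139, -0.0, 1.571]
force: [5.9, 0.2, -1.2]
width: 54.2
gripper_force: 64.5
```

Request:
{"fn": "play_rows", "kwargs": {"targets": [[0.6,0,0.05,0.05,0],[0.6,0,0.05,0.1,0],[0.6,0,0.05,0.1,0]]}}

```text
clock: 7.65
eef_pos: [450.1, 54.1, 81.2]
tool_rot: [3.14, -0.0, 1.571]
force: [5.6, 0.8, -0.5]
width: 53.6
gripper_force: 64.6
```

Request:
{"fn": "play_rows", "kwargs": {"targets": [[0.6,0,0,0.05,0],[0.6,0,0,0.1,0],[0.6,0,0,0.15,0],[0.6,0,0,0.15,0]]}}

```text
clock: 8.05
eef_pos: [450.2, 54.1, 80.4]
tool_rot: [3.14, -0.001, 1.571]
force: [3.4, -0.8, 9.4]
width: 54.1
gripper_force: 66.0
```

Request:
{"fn": "play_rows", "kwargs": {"targets": [[0.4,0,0,0,0],[0.2,0,0,0,0],[0,0,0,0,0],[0,0,0,0,0],[0,0,0,-2,0],[0,0,0,-5,0],[0,0,0,-9,0],[0,0,0,-11,0]]}}

```text
clock: 8.85
eef_pos: [449.0, 53.9, 191.6]
tool_rot: [-3.142, -0.0, 1.571]
force: [1.0, 0.8, 0.7]
width: 85.5
gripper_force: 0.0
```

```bash
python3 - <<'E'
from h import *
s=ctrl.read_state(); print(s["eef_pos"],s["force"],s["width"])
p,P=shot("g3.png",165,255,150,217)
m=(np.hypot(P[...,0]-450,P[...,1]-54)<36)&(np.abs(P[...,2]-64)<4); print(m.sum(),P[m].min(0),P[m].max(0),P[m].mean(0))
E
```

```text
[448.96661584  53.8911412  191.61131802] [1.04452714 0.80728529 0.67491166] 85.4605267894048
149 [418.73181361  25.62438573  60.1628387 ] [478.23301166  84.49198652  67.78853515] [445.12088644  47.7439466   64.01060355]
```

View pics/g3.png

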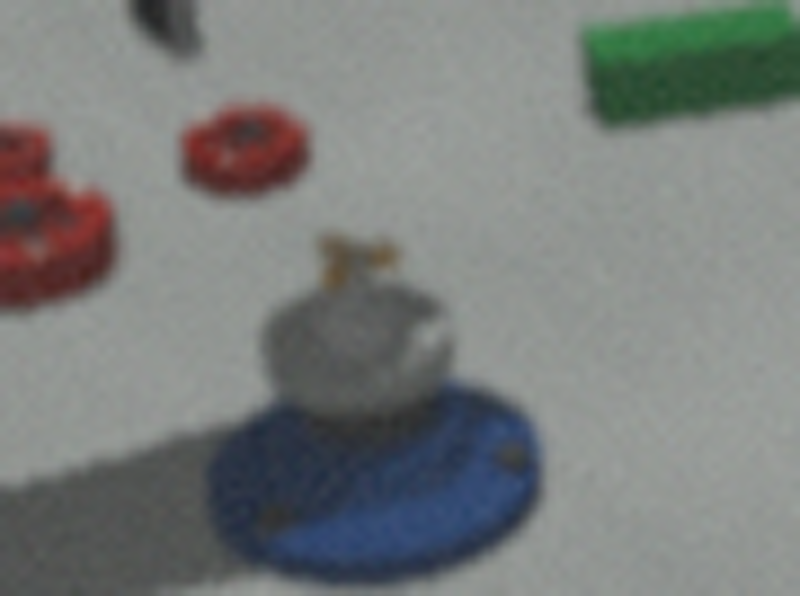

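The gear sits level on the seat, with the lugs visible above it at (360,255) in the crop. Next the spacer.

Request:
{"fn": "play_rows", "kwargs": {"targets": [[0,-4,0.2,0,0],[0,-8.5,0.5,0,0],[0,-13,0.8,0,0],[0,-17.5,1.1,0,0],[0,-22,1.4,1,0],[0,-26.5,1.7,4,0],[0,-30,2,8,0],[0,-32.06,2.1,11,0],[0,-32.06,2.1,13,0],[0,-32.06,2.1,14.5,0]]}}

```text
clock: 9.9
eef_pos: [467.8, -266.6, 41.9]
tool_rot: [-3.137, -0.003, 1.568]
force: [0.1, 0.8, 0.3]
width: 86.0
gripper_force: 0.0
```

Request:
{"fn": "play_rows", "kwargs": {"targets": [[0,0,0,0.6,0],[0,0,0,1.1,0],[0,0,0,1.2,0],[0.2,0,0,1.2,0],[0.4,0,0,1.2,0],[0.6,0,0,1.2,0],[0.7,0,0,1.2,0],[0.7,0,0,1.2,0]]}}

```text
clock: 10.7
eef_pos: [470.1, -267.1, 34.2]
tool_rot: [3.141, 0.001, 1.57]
force: [-0.9, 0.9, 0.7]
width: 25.6
gripper_force: 0.6
```

Request:
{"fn": "play_rows", "kwargs": {"targets": [[0.3,0,0,-1,0],[0,0,0,-2,0],[0,0,0,-2,0],[0,0,0,-2,0],[0,0,0,-2,0]]}}

```text
clock: 11.2
eef_pos: [470.4, -266.5, 52.7]
tool_rot: [-3.141, -0.0, 1.571]
force: [0.4, -0.3, -0.3]
width: 85.7
gripper_force: 0.0
```

```bash
python3 - <<'E'
from h import *
s=ctrl.read_state(); print(s["eef_pos"],s["force"],s["width"])
p,P=shot("s1.png",225,335,210,292)
g=p.astype(int); m=(g[...,0]-g[...,2]>50)&(np.hypot(P[...,0]-471,P[...,1]+267)<50)&(P[...,2]<25)
print(m.sum(),P[m].min(0),P[m].max(0)); T=P[m&(P[...,2]>9)]; print(cv2.minEnclosingCircle(T[:,:2].astype(np.float32)))
z=s["eef_pos"][2]; f=(P[...,2]<z+30)&(P[...,2]>20)&(np.hypot(P[...,0]-471,P[...,1]+267)<80); print("fingers zmin",np.sort(P[f][:,2])[:20].round(0))
E
```

```text
[ 470.36624216 -266.51298343   52.67807431] [ 0.39605722 -0.26762695 -0.32388764] 85.67462259938148
63 [ 459.34799802 -289.41223048    5.54121219] [ 500.58697793 -248.58898565   15.15679928]
((479.54107666015625, -269.18072509765625), 23.670166015625)
fingers zmin [42. 42. 43. 43. 43. 43. 43. 44. 44. 45. 46. 46. 46. 46. 47. 47. 47. 47.
 47. 47.]
```

View pics/s1.png

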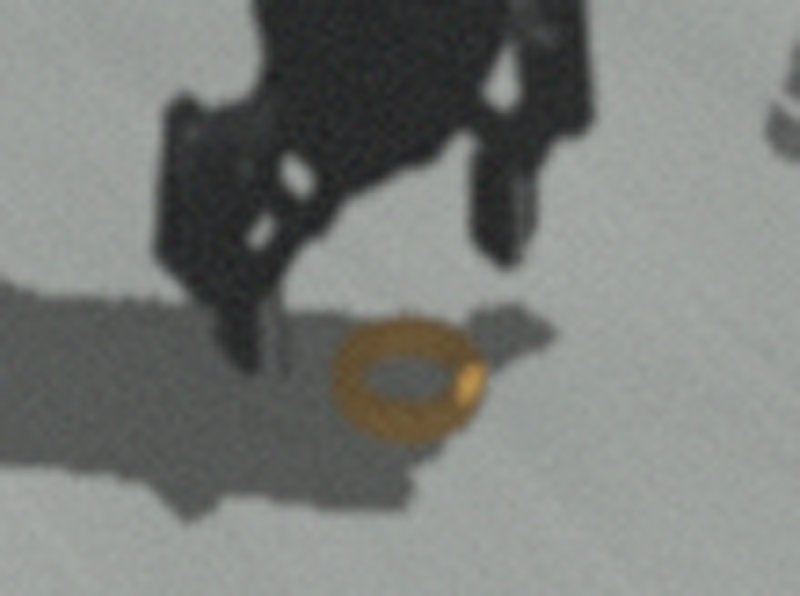

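```bash
python3 - <<'E'
from h import *
for n in("side","top"):
    p,d=grab(n);P=cloud(n,d);g=p.astype(int)
    m=(g[...,0]-g[...,2]>22)&(np.hypot(P[...,0]-475,P[...,1]+267)<50)&(P[...,2]<22)
    m=cv2.morphologyEx(m.astype(np.uint8),cv2.MORPH_OPEN,np.ones((2,2)))>0
    T=P[m&(P[...,2]>9)]
    if len(T)>9: print(n,m.sum(),len(T),cv2.minEnclosingCircle(T[:,:2].astype(np.float32)),T[:,:2].min(0),T[:,:2].max(0))
E
```

```text
side 239 130 ((480.6662902832031, -268.4728088378906), 24.126615524291992) [ 457.17313137 -290.19820112] [ 504.30753036 -244.59572754]
```

The open fingertips reach only about 12 mm ahead, so they closed above the ring and nudged it to about (480,-267). I regrasp lower.

Request:
{"fn": "play_rows", "kwargs": {"targets": [[0,-0.07,0.5,0.3,0],[0,-0.07,0.95,0.8,0],[0,-0.07,0.95,1.3,0],[0,-0.07,0.95,1.8,0],[0,-0.07,0.95,2.3,0],[0,-0.07,0.95,2.7,0],[0.15,-0.07,0.95,2.75,0],[0.25,-0.07,0.95,2.75,0],[0.35,-0.07,0.95,2.75,0]]}}

```text
clock: 12.25
eef_pos: [480.0, -267.5, 25.5]
tool_rot: [3.141, 0.0, 1.571]
force: [0.0, 0.8, 0.3]
width: 55.5
gripper_force: 0.4
```

Request:
{"fn": "play_rows", "kwargs": {"targets": [[0.45,0,0,0,0],[0.55,0,0,0,0],[0.65,0,0,0,0],[0.65,0,0,0,0]]}}

```text
clock: 12.65
eef_pos: [480.5, -267.6, 26.4]
tool_rot: [3.14, 0.001, 1.571]
force: [-0.6, 0.1, 6.9]
width: 47.1
gripper_force: 60.4
```

Request:
{"fn": "play_rows", "kwargs": {"targets": [[0.65,0,0,-0.5,0],[0.65,0,0,-2.5,0],[0.65,0,0,-6,0],[0.65,2,0,-9.5,0],[0.65,6,-0.5,-12,0],[0.65,10,-1,-12,0],[0.65,14.5,-1.5,-12,0],[0.65,19,-2,-12,0],[0.65,23.5,-2.5,-12,0],[0.65,27,-2.98,-12,0]]}}

```text
clock: 13.65
eef_pos: [449.3, 5.5, 145.5]
tool_rot: [-3.141, -0.001, 1.573]
force: [0.6, 0.5, -1.2]
width: 47.5
gripper_force: 62.0
```

Request:
{"fn": "play_rows", "kwargs": {"targets": [[0.65,3,0,0,0],[0.65,4.7,0,0,0],[0.65,5.15,0,0,0],[0.65,5.15,0,0,0],[0.65,5.15,0,0,0],[0.65,5.15,0,0,0],[0.65,5.15,0,0,0]]}}

```text
clock: 14.35
eef_pos: [450.1, 53.0, 145.3]
tool_rot: [-3.142, 0.0, 1.569]
force: [-0.6, 0.5, -1.8]
width: 46.9
gripper_force: 62.0
```

```bash
python3 - <<'E'
from h import *
s=ctrl.read_state(); print(s["eef_pos"],s["force"],s["width"])
p,P=shot("s2.png",160,260,140,215); x,y,z=s["eef_pos"]; g=p.astype(int)
m=(g[...,0]-g[...,2]>22)&(np.hypot(P[...,0]-450,P[...,1]-54)<40)&(P[...,2]>100); print(m.sum(),P[m].min(0),P[m].max(0))
m=(np.hypot(P[...,0]-450,P[...,1]-54)<36)&(np.abs(P[...,2]-64)<4); print("gear",m.sum(),P[m].min(0),P[m].max(0))
E
```

```text
[450.10391297  52.99613198 145.32935026] [-0.56461254  0.49808983 -1.83492436] 46.91120120418064
133 [411.57374263  27.32902867 121.37784173] [473.56939446  76.63761278 143.01266466]
gear 149 [418.37982774  25.30747027  60.01391094] [478.59507068  83.59271806  67.97910393]
```

View pics/s2.png

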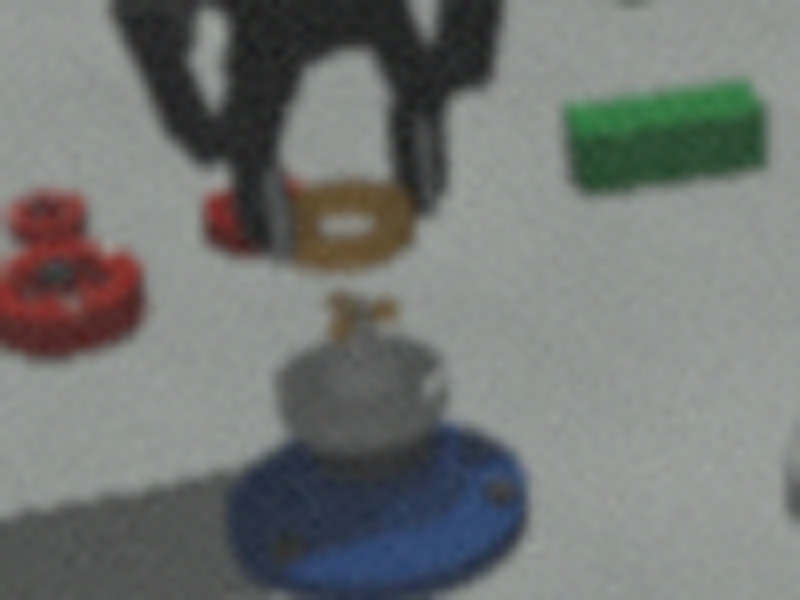

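The spacer is held level above the post at about (350,222) in the crop. Its y is about 2 mm low relative to the gear, so I correct that and descend.

Request:
{"fn": "play_rows", "kwargs": {"targets": [[0.65,0.2,0,1,0],[0.65,0.2,0,2,0],[0.65,0.2,0,2.4,0],[0.65,0.2,0,2.6,0],[0.65,0.2,0,2.8,0],[0.65,0.2,0,3.0,0],[0.65,0.2,0,3.2,0],[0.65,0.2,0,3.3,0],[0.65,0.2,0,3.3,0]]}}

```text
clock: 15.3
eef_pos: [450.8, 55.3, 112.4]
tool_rot: [3.14, 0.001, 1.57]
force: [0.8, -4.2, 0.8]
width: 47.0
gripper_force: 62.2
```

Request:
{"fn": "play_rows", "kwargs": {"targets": [[0.65,-0.06,0,0.4,0],[0.65,-0.06,0,0.8,0],[0.65,-0.06,0,1.0,0],[0.65,-0.06,0,1.2,0],[0.65,-0.06,0,1.4,0],[0.65,-0.06,0,1.6,0],[0.65,-0.06,0,1.7,0],[0.65,-0.06,0,1.7,0]]}}

```text
clock: 16.1
eef_pos: [450.7, 55.0, 95.1]
tool_rot: [3.14, 0.001, 1.57]
force: [2.8, -4.3, -1.1]
width: 46.9
gripper_force: 62.0
```

Request:
{"fn": "play_rows", "kwargs": {"targets": [[0.65,-0.05,0,0.2,0],[0.65,-0.05,0,0.35,0],[0.65,-0.05,0,0.4,0],[0.65,-0.05,0,0.45,0],[0.65,-0.05,0,0.5,0],[0.65,-0.05,0,0.5,0]]}}

```text
clock: 16.7
eef_pos: [450.5, 54.6, 90.4]
tool_rot: [3.141, 0.0, 1.57]
force: [3.2, -3.5, 2.1]
width: 47.2
gripper_force: 62.4
```

Request:
{"fn": "play_rows", "kwargs": {"targets": [[0.65,-0.03,0.02,0.05,0],[0.65,-0.03,0.02,0.1,0],[0.65,-0.03,0.02,0.1,0]]}}

```text
clock: 17.0
eef_pos: [450.5, 54.6, 89.8]
tool_rot: [3.141, -0.0, 1.57]
force: [1.6, -4.7, 8.4]
width: 47.2
gripper_force: 63.0
```

Request:
{"fn": "play_rows", "kwargs": {"targets": [[0.4,0,0,0,0],[0.2,0,0,0,0],[0,0,0,0,0],[0,0,0,0,0],[0,0,0,-2,0],[0,0,0,-5,0],[0,0,0,-8,-8],[0,3,0.8,-9,-16],[0,7,1.8,-9,-24],[0,11,2.8,-9,-32]]}}

```text
clock: 18.0
eef_pos: [478.2, 166.0, 179.9]
tool_rot: [3.141, -0.0, 2.134]
force: [0.6, 0.4, 0.0]
width: 85.1
gripper_force: 0.0
```

```bash
python3 - <<'E'
from h import *
s=ctrl.read_state(); print(s["eef_pos"],s["tool_rot"],s["width"])
p,P=shot("s3.png",165,255,150,217); g=p.astype(int)
m=(g[...,0]-g[...,2]>22)&(np.hypot(P[...,0]-450,P[...,1]-54)<34)&(P[...,2]>60)&(P[...,2]<83); print(m.sum(),P[m].min(0),P[m].max(0))
p,d=grab("top"); P=cloud("top",d)
print("lug",phase("top",p[...,0].astype(float)-p[...,2],(449.3,53.8),92,6,13))
m=(np.hypot(P[...,0]-450,P[...,1]-54)<34)&(np.abs(P[...,2]-76)<4); print(m.sum(),cv2.minEnclosingCircle(P[m][:,:2].astype(np.float32)))
E
```

```text
[478.21740023 166.04632575 179.88992216] [ 3.14127524e+00 -2.74304925e-04  2.13406250e+00] 85.06211583759739
117 [424.15324538  29.30470394  66.79620692] [473.66591434  78.56574665  78.71966153]
lug (np.float64(23.191719912363496), np.float64(13.459701231873055), np.float32(22.695517))
178 ((448.30224609375, 53.32583236694336), 24.622344970703125)
```

View pics/s3.png

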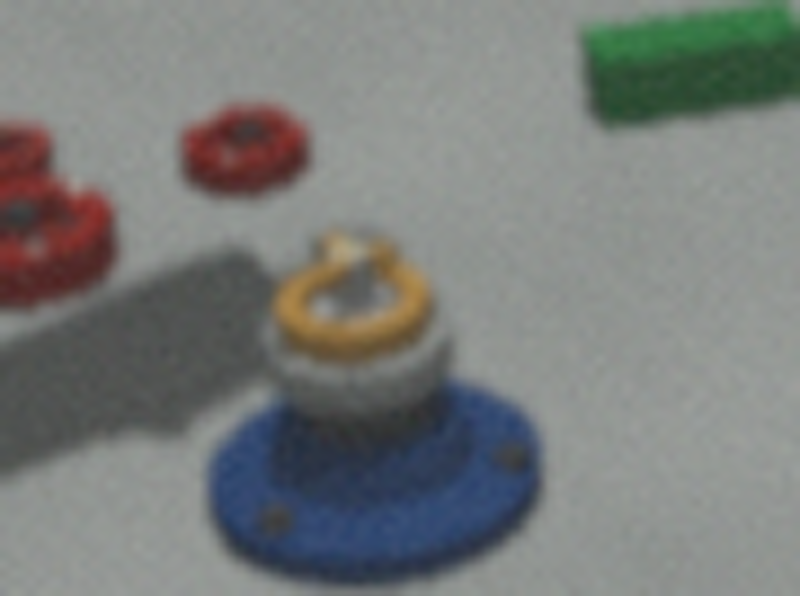

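The spacer lies level on the gear at (355,310) in the crop, with the lugs at about -23.5°. Now the cap.

Request:
{"fn": "play_rows", "kwargs": {"targets": [[0,2.9,3,0,-6],[0,5.7,6,2,-12],[0,8.58,8.97,5,-18],[0,8.58,8.97,9,-18],[0,8.58,8.97,11.5,-18],[0,8.58,8.97,13,-18],[0,8.58,8.97,14,-18],[0,8.58,8.97,14.7,-18],[0,8.58,8.97,15.04,-18],[0,8.58,8.97,15.04,-18]]}}

```text
clock: 19.1
eef_pos: [509.3, 285.1, 29.4]
tool_rot: [3.141, 0.0, 2.443]
force: [-0.9, 0.2, -0.5]
width: 85.4
gripper_force: 0.0
```

Request:
{"fn": "play_rows", "kwargs": {"targets": [[0.15,0,0,0,0],[0.25,0,0,0,0],[0.35,0,0,0,0],[0.45,0,0,0,0],[0.55,0,0,0,0],[0.65,0,0,0,0],[0.65,0,0,0,0]]}}

```text
clock: 19.8
eef_pos: [509.3, 285.3, 30.1]
tool_rot: [3.14, 0.0, 2.443]
force: [-0.7, 0.1, 8.3]
width: 45.0
gripper_force: 59.9
```

Request:
{"fn": "play_rows", "kwargs": {"targets": [[0.65,0,0,-0.5,0],[0.65,0,0,-3,0],[0.65,0,0,-7,0],[0.65,-1,-2,-11,0],[0.65,-3,-6,-12,4],[0.65,-5,-10,-12,8],[0.65,-7,-14.4,-12,12],[0.65,-9,-18.6,-12,16.1],[0.65,-10.3,-21.4,-12,16.1],[0.65,-10.33,-21.4,-12,16.1]]}}

```text
clock: 20.8
eef_pos: [448.4, 49.6, 149.1]
tool_rot: [-3.138, 0.001, 2.155]
force: [-0.6, 0.4, -1.7]
width: 45.1
gripper_force: 61.7
```

Request:
{"fn": "play_rows", "kwargs": {"targets": [[0.65,0,0,0,0],[0.65,0,0,0,0],[0.65,0,0,0,0]]}}

```text
clock: 21.1
eef_pos: [450.9, 56.1, 148.9]
tool_rot: [3.141, -0.0, 2.165]
force: [-0.1, 0.6, -0.6]
width: 44.8
gripper_force: 61.7
```

```bash
python3 - <<'E'
from h import *
s=ctrl.read_state(); print(s["eef_pos"],s["tool_rot"],s["force"],s["width"])
for n in ("side","top"):
    p,P=shot(f"c1{n}.png",160,260,140,215,n); g=p.astype(int)
    near=np.hypot(P[...,0]-450,P[...,1]-54)<40
    m=(g[...,0]-g[...,1]>35)&near&(P[...,2]>95); print(n,"cap",m.sum(),P[m].min(0).round(1) if m.any() else"",P[m].max(0).round(1) if m.any() else"")
    m=(g[...,0]-g[...,2]>22)&near&(P[...,2]>60)&(P[...,2]<83); print("spacer",m.sum(),P[m].min(0).round(1) if m.any() else "",P[m].max(0).round(1) if m.any() else "")
E
```

```text
[450.86553277  56.13213119 148.86048172] [ 3.14092130e+00 -3.07116639e-04  2.16485720e+00] [-0.05649384  0.62466288 -0.59484063] 44.84639609548443
side cap 36 [438.3  29.3 125.1] [465.7  54.8 137. ]
spacer 108 [424.5  29.2  66.3] [471.   75.9  78.6]
top cap 0  
spacer 8 [443.2  30.5  72.3] [453.9  33.7  75.9]
```

View pics/c1side.png

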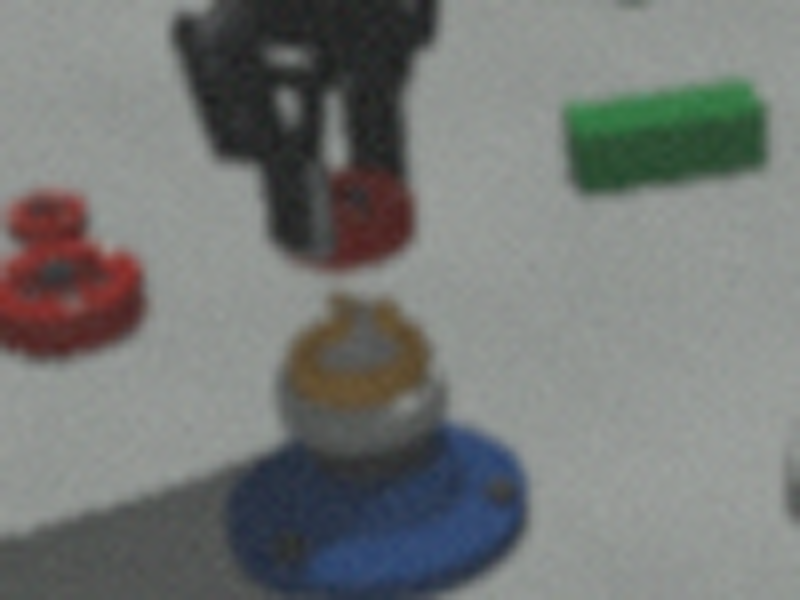

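The cap is held above the post at (350,215) in the crop and looks aligned. I descend gently.

Request:
{"fn": "play_rows", "kwargs": {"targets": [[0.65,0,0,0.5,0],[0.65,0,0,1.2,0],[0.65,0,0,1.8,0],[0.65,0,0,2.3,0],[0.65,0,0,2.5,0],[0.65,0,0,2.7,0],[0.65,0,0,2.9,0],[0.65,0,0,3.1,0],[0.65,0,0,3.2,0],[0.65,0,0,3.2,0]]}}

```text
clock: 22.2
eef_pos: [450.5, 55.0, 116.9]
tool_rot: [3.141, -0.0, 2.163]
force: [-0.7, 1.9, -1.1]
width: 45.1
gripper_force: 61.7
```

Request:
{"fn": "play_rows", "kwargs": {"targets": [[0.65,0,0,0.1,0],[0.65,0,0,0.2,0],[0.65,0,0,0.3,0],[0.65,0,0,0.4,0],[0.65,0,0,0.5,0],[0.65,0,0,0.5,0]]}}

```text
clock: 22.8
eef_pos: [450.5, 54.9, 111.8]
tool_rot: [3.141, -0.0, 2.163]
force: [-0.4, 2.4, -1.3]
width: 44.7
gripper_force: 61.8
```

Request:
{"fn": "play_rows", "kwargs": {"targets": [[0.65,0,0,0.1,0],[0.65,0,0,0.2,0],[0.65,0,0,0.3,0],[0.65,0,0,0.4,0],[0.65,0,0,0.45,0],[0.65,0,0,0.45,0]]}}

```text
clock: 23.4
eef_pos: [450.5, 54.9, 107.3]
tool_rot: [3.141, -0.0, 2.163]
force: [0.8, 4.3, 0.1]
width: 45.0
gripper_force: 61.8
```

Request:
{"fn": "play_rows", "kwargs": {"targets": [[0.65,0.04,0.02,0.05,0],[0.65,0.04,0.02,0.1,0],[0.65,0.04,0.02,0.15,0],[0.65,0.04,0.02,0.2,0],[0.65,0.04,0.02,0.25,0],[0.65,0.04,0.02,0.25,0]]}}

```text
clock: 24.0
eef_pos: [450.5, 55.0, 105.3]
tool_rot: [3.141, 0.0, 2.162]
force: [-1.1, 3.0, 7.0]
width: 45.1
gripper_force: 62.5
```

Request:
{"fn": "play_rows", "kwargs": {"targets": [[0.65,0,0,0.15,0],[0.65,0,0,0.3,0],[0.65,0,0,0.45,0],[0.65,0,0,0.6,0],[0.65,0,0,0.7,0],[0.65,0,0,0.8,0],[0.65,0,0,0.85,0],[0.65,0,0,0.85,0]]}}

```text
clock: 24.8
eef_pos: [450.5, 54.9, 97.4]
tool_rot: [3.141, 0.0, 2.162]
force: [-2.2, 2.5, 13.5]
width: 45.1
gripper_force: 63.3
```

Request:
{"fn": "play_rows", "kwargs": {"targets": [[0.65,0,0,0,4],[0.65,0,0,0,10],[0.65,0,0,0,17],[0.65,0,0,0,24],[0.65,0,0,0,31],[0.65,0,0,0,38],[0.65,0,0,0,45],[0.65,0,0,0,52],[0.65,0,0,0,57],[0.65,0,0,0,60]]}}

```text
clock: 25.8
eef_pos: [451.1, 54.9, 97.5]
tool_rot: [3.14, -0.001, 1.112]
force: [-2.3, 1.6, 14.1]
width: 44.7
gripper_force: 63.0
```

Request:
{"fn": "play_rows", "kwargs": {"targets": [[0.65,0,0,0,0],[0.65,0,0,0,0],[0.65,0,0,-0.15,0],[0.65,0,0,-0.3,0],[0.65,0,0,-0.4,0],[0.65,0,0,-0.4,0]]}}

```text
clock: 26.4
eef_pos: [451.1, 54.9, 101.3]
tool_rot: [3.14, -0.001, 1.115]
force: [-0.2, 2.2, 11.2]
width: 44.6
gripper_force: 62.9
```

Request:
{"fn": "play_rows", "kwargs": {"targets": [[0.65,0,0,-0.05,0],[0.65,0,0,-0.1,0],[0.65,0,0,-0.15,0],[0.65,0,0,-0.2,0],[0.65,0,0,-0.2,0]]}}

```text
clock: 26.9
eef_pos: [451.1, 54.9, 103.1]
tool_rot: [3.14, -0.001, 1.115]
force: [0.6, 1.9, 6.6]
width: 45.0
gripper_force: 62.5
```

Request:
{"fn": "play_rows", "kwargs": {"targets": [[0.65,0,0,-0.05,0],[0.65,0,0,-0.1,0],[0.65,0,0,-0.1,0]]}}

```text
clock: 27.2
eef_pos: [451.1, 54.9, 103.3]
tool_rot: [3.14, 0.0, 1.115]
force: [3.3, 1.9, -3.4]
width: 45.0
gripper_force: 62.6
```

The lugs hold the cap: it rose only 0.2 mm and the force reversed. Releasing.

Request:
{"fn": "play_rows", "kwargs": {"targets": [[0.45,0,0,0,0],[0.25,0,0,0,0],[0,0,0,0,0],[0,0,0,0,0],[0,0,0,-2,0],[0,0,0,-5,0],[0,0,0,-9,0],[0,8,0,-12,0],[0,12,0,-12,0],[0,16,0,-12,0]]}}

```text
clock: 28.2
eef_pos: [515.4, 187.6, 224.4]
tool_rot: [3.14, -0.002, 1.114]
force: [1.4, -0.6, 0.3]
width: 85.3
gripper_force: 0.0
```

```bash
python3 - <<'E'
from h import *
s=ctrl.read_state(); print(s["eef_pos"],s["force"],s["width"])
p,P=shot("f.png",165,255,150,217)
t,d=grab("top"); Q=cloud("top",d)
a=cv2.imread("pics/f.png"); a=cv2.resize(a,(450,335)); b=cv2.cvtColor(cv2.resize(t[212:254,197:239],(335,335),interpolation=2),4); cv2.imwrite("pics/f2.png",np.hstack([a,b]))
for X in(P,Q):
    m=(np.hypot(X[...,0]-449,X[...,1]-54)<23)&(X[...,2]>80); print(m.sum(),np.percentile(X[m][:,2],[50,90]))
g=t.astype(float); print("lug",phase("top",g[...,0]-g[...,2],(449.3,53.8),90,6,13),"capG",phase("top",g[...,1],(449.3,53.8),89,16,22))
E
```

```text
[515.43933851 187.62439496 224.37246293] [ 1.39291602 -0.64623323  0.34210336] 85.30172447729996
121 [89.42080861 92.16263489]
215 [87.89648289 90.93750787]
lug (np.float64(22.94890554661529), np.float64(13.527927881081876), np.float32(21.214705)) capG (np.float64(-34.69387628491699), np.float64(6.788402051319775), np.float32(15.461359))
```

View pics/f2.png

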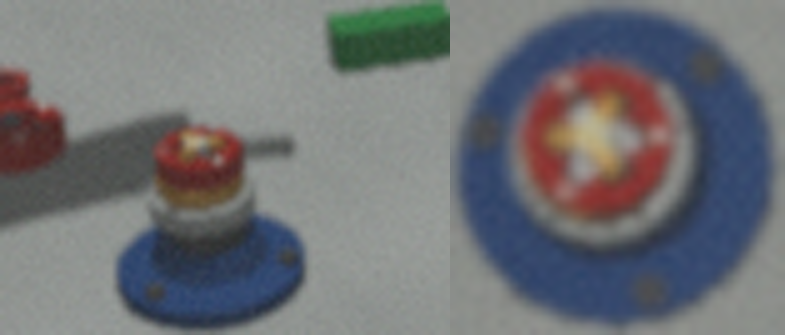

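The lugs lie midway between the cap's white slot marks, about 58° from them. The stack is level and the cap is locked at about 89 mm.

```bash
python3 -c "
from cell import ctrl
print(ctrl.finish_job())"
```

```text
the job is handed in; nothing more can be done
None
```

The gear, spacer and cap are on the post in the order asked, with the cap locked under the lugs and the gripper clear. I handed the job in at about 28 s. My first attempt at the spacer closed above it and nudged it about 9 mm on the bench before I regrasped it.

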